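# Half-open the sprung shutter of a bench lamp

### The arm

A 7-joint arm with a two-finger parallel gripper is mounted at the origin on a cart in front of the work surface, level with it; the furniture and walls round the work are solid. World frame = base frame: x ahead of the robot, y to its left, z up, the work surface at z = 0. Lengths are in m, angles in rad, forces in N, time in s.
With the tool pointing down it reaches from about 0.4 to 0.85 m from the base axis. Payload 4.5 kg.
Tool frame: the origin (TCP) lies midway between the tips of the shut fingers; the grasp point (between the pads) lies 19 mm behind it (manip.grasp_offset is the distance from the TCP to the grasp point, in m); z points along the fingers, y is the line along which they close (so a half turn about z gives the same grasp; the last joint's range is limited). The gripper opens to 85 mm and grips with 20 to 120 N. Pads are 22 mm wide; open, the fingers measure 114 mm over their backs; the gripper's body (76 mm by 85 mm) begins 54 mm behind the grasp point. The pads swing forward as they close: fully open they stand 13 mm farther back than shut.
Start: joints at [1.344, 0.689, -0.195, 1.565, 0.157, 0.902, -0.215], TCP at [0.161, -0.604, 0.231] pointing down, gripper open.
Joint ranges: [-3.01, 3.01], [-0.46, 2.08], [-1.47, 1.51], [0.13, 2.56], [-1, 4.14], [0.04, 2.09], [-2.66, 2.66]. Speed limits (rad/s): [2.57, 2.57, 3.14, 3.14, 3.14, 3.14, 3.14].

### API

Orientations are given as a rotation vector (axis times angle).
In Python, from cell import manip gives the robot as it stands.
- The arm moves only by the tool move_arm, never from a script. Its argument "series" is a list of rows, each a list of 3 entries, a list of its own where there are three numbers: the turn, a rotation vector about the tool's x, y, z in rad, then the shift along the tool's x, y, z in m, then the opening, from 0 (shut) to 1 (fully open). A call has 1 to 10 rows; each row is the pose to reach, as a shift and turn from the pose commanded when the call began, along the tool's axes at that moment; what a row does not reach only later rows make up. A row lasts 1/8 s, in which the tool goes at most 62.5 mm and 10.7 degrees, less where a joint would pass 70% of its speed; a pose out of reach is approached as far as the arm can. A call with a gripper value outside its range is refused whole. The fingers move at their own pace and stop on an object; "squeeze" is the grip in N (left out, the last holds). Time passes only in rows, so rows that repeat a pose let the fingers close. It gives the time, the measured TCP pose, the force, the opening and the grip force at its end, in the units of the state.
- manip.read_state(): the state, without advancing time (a new reading comes with each control period).
- manip.snapshot(name): name is "scene" or "top" or "wrist"; returns a dict with "color" (384x512x3 uint8, red, green, blue), "intrinsics" (3x3 intrinsics, pixels), "extrinsics" (4x4, takes a point from world to camera coordinates). Camera axes: x right, y up, looking along -z (the intrinsics and any distortion apply to the point x, -y, -z); pixel columns grow to the right and rows downward; lengths in m; the calibration is good to about 2 mm. A picture is of the moment at which its call begins. There is no depth.
- manip.close_job(): hands the job in; it is judged then, once.
The state is a dict: "time": time; "joints": joint angles; "qvel": joint speeds; "joint_efforts": joint torques, N m; "eef_pos": TCP position; "eef_rot": TCP orientation; "force": force on the tool from outside, world axes, zero at the start; "wrist_torque": the same for the moment, N m; "width": finger opening in m; "grasp_force": force on a finger pad.
Only numpy, scipy, OpenCV 4.12 (cv2) and the standard library are available. Lean on these libraries where they do the work, as an engineer would, in place of code of your own. Each camera call takes 0.05 s, during which the arm holds its last target. There are 200 camera calls.

### The job

Switch the bench lamp on by flipping the blue-tipped isolator lever right over from its off side to its on side (the side with the green patch); only then slide the lamp's sprung shutter open by its red knob to half travel, where its white pointer stands at the red mark, without ever letting it run past three-quarters open. The spring pulls the shutter shut, so finish while still holding the knob steady at half travel: do not let go. Leave the jars, bottle, beaker, dish and other things on the bench where they stand.

Things in the scene. Friction and masses are not known exactly. Their poses are not given: they have to be found in the camera images.
- lamp_unit: white lamp housing, 100 mm (its x) by 180 mm (its y) by 50 mm tall, fixed to the bench; origin at the centre of its underside, z up. On its top a black shutter plate slides between two aluminium rails (rail tops 58 mm above the bench, at x = +-36 mm) over a round yellow window of 56 mm diameter centred at y = -45 mm. The shutter opens towards the housing's +y.
- shutter (a joint): slide of the shutter in m: 0 shut (window covered), 0.060 fully open, 0.030 half travel (the plate's edge crosses the middle of the window). A spring pulls it shut: about 3 N when shut, rising 1.2 N every 10 mm to about 6.6 N at half travel and 10.2 N fully open; it shuts by itself when let go.
- knob_grip (a point): point to grip on the shutter's red upright knob, on its axis, 82 mm above the bench. The knob is a round post of 18 mm diameter, gripable from 66 to 98 mm above the bench (top at 100 mm; the black plate under it is 57 mm above the bench). When shut it stands above the housing's origin (x = 0, y = 0); it moves with the shutter along the housing's +y.
- half_mark (a point): red mark on a black scale strip along the housing's top edge on its -x side, at x = -44.5 mm, y = +30 mm, 51 mm above the bench: the white pointer beside the knob stands at it at half travel (thin white marks show shut and fully open).
- isolator_box: grey switch box, 90 mm (its x) by 66 mm (its y) by 40 mm tall, fixed to the bench; origin at the centre of its underside, z up. A green patch on its top lies at the on side (+x), a black one at the off side (-x). The lever's pivot runs along y, 48 mm above the bench at x = 0, between two lugs up to 55 mm high.
- isolator_lever (a joint): angle of the lever in rad: 0 off (leaning 0.6 rad from upright towards the box's -x), 0.6 upright, 1.2 on (leaning 0.6 rad towards +x). Top-heavy (0.2 kg): it falls over to the nearer side from upright and rests there on a stop; about 1 N at the tip moves it out of either side; it starts off.
- lever_tip (a point): centre of the lever's blue tip (19 mm thick, 26 mm long), 65 mm from the pivot; the steel stem below it is 9 mm thick. The lever ends 76 mm from the pivot. The tip swings from the box's -x side to +x as it is flipped on.
- jar_a: bystander, to be left alone: small white jar with a mint-green cap, 47 mm wide, 83 tall; origin at the centre of its underside
- jar_b: bystander, to be left alone: second small white jar with a mint-green cap, 47 mm wide, 83 tall; origin at the centre of its underside
- reagent_bottle: bystander, to be left alone: square whitish plastic reagent bottle, 87 mm wide, 142 tall; origin at the centre of its underside
- petri_dish: bystander, to be left alone: flat clear glass petri dish with lid, 62 mm wide, 15 tall; origin at the centre of its underside
- glass_beaker: bystander, to be left alone: small clear glass beaker, 59 mm wide, 66 tall; origin at the centre of its underside
Not all that is in view belongs to the job. What is shaped like the isolator_box but yellow is not meant.

How it is judged:
On the way, in this order (a step that is already met when the one before it is completed fails the run):
1. the isolator lever is flipped over to on (value of joint isolator_lever above 1.05 rad), for 0.2 s.
2. the shutter is held at half travel (value of joint shutter between 0.025 and 0.035 m and contact force between the fingers and shutter above 3 N), for 0.5 s.
At the end, for the whole second after the job is handed in: The isolator lever is on (beyond 1.05 rad) and the fingers hold the shutter still against its spring (over 3 N on it, slower than 10 mm/s) at half travel, 25 to 35 mm open (all of step 2 and value of joint isolator_lever above 1.05 rad and velocity of joint shutter between -0.01 and 0.01 m/s); the arm keeps its last pose, push and grip.
It fails at once if the shutter is opened (over 8 mm) while the isolator lever is not over to the on side (value of joint isolator_lever below 0.6 rad and value of joint shutter above 0.008 m).
It fails at once if the shutter runs past three-quarters open (45 mm) (value of joint shutter above 0.045 m).
It fails at once if something else on the bench is moved more than 30 mm (distance of any of jar_a, jar_b, reagent_bottle, petri_dish, glass_beaker from where it was at the start of the episode above 0.03 m).
It also fails if it takes over 45 s, if anything falls off the work surface, if the arm or the gripper's body presses on something with over 40 N, if the wrist force passes 120 N, or if a joint passes its speed limit or range.

## Working session

There is one attempt and no reset: what is moved stays moved. The work goes in short steps, Python scripts to look and compute and a tool call to move; the robot and the scene stay as the last step left them, time stands still between calls to the robot, and variables do not carry over. Pictures are saved under pics/ and viewed, at most 10 in all, crops included, and the job is handed in when it is done.

Besides the shell and the picture viewer there is one more tool, called after "Emit:" by a JSON object that holds its "op" and its "data", one argument or row to a line. move_arm: Moves the arm, as the interface text tells. Its arguments: {"type":"object","properties":{"series":{"type":"array"},"squeeze":{"type":"number"}},"required":["series"]}

```bash
mkdir -p pics
python3 - <<'E'
from cell import manip
import cv2,pickle
d={}
for n in("scene","top","wrist"):
    s=manip.snapshot(n);d[n]=s;cv2.imwrite(f"pics/{n}0.png",cv2.resize(s["color"][:,:,::-1],(800,600),interpolation=cv2.INTER_CUBIC))
pickle.dump(d,open("snap0.pkl","wb"))
st=manip.read_state();print({k:st[k] for k in("time","eef_pos","eef_rot","width","force")})
for n in d:print(n,d[n]["intrinsics"],d[n]["extrinsics"])
E
```

```text
{'time': 0.15, 'eef_pos': array([ 0.16099496, -0.60337649,  0.23066048]), 'eef_rot': array([-3.11349786e+00, -4.08433846e-01,  4.35360969e-04]), 'width': 0.08520915380057925, 'force': array([-0.32459293,  0.5548687 , -0.05707163])}
scene [[360.97426366   0.         254.43818146]
 [  0.         360.97426366 192.92812275]
 [  0.           0.           1.        ]] [[-0.89822866 -0.43898972  0.02175569  0.56210364]
 [ 0.29394313 -0.56317124  0.77229243 -0.23335738]
 [-0.32677625  0.70009012  0.63489456 -0.88595987]
 [ 0.          0.          0.          1.        ]]
top [[483.56858552   0.         254.34161876]
 [  0.         483.56858552 188.71965414]
 [  0.           0.           1.        ]] [[ 0.01500153 -0.99981911  0.01169229  0.01136511]
 [ 0.9987578   0.01553926  0.04734331 -0.59883655]
 [-0.04751644  0.01096754  0.99881024 -1.43167372]
 [ 0.          0.          0.          1.        ]]
wrist [[295.71056236   0.         260.82292139]
 [  0.         295.71056236 187.30276567]
 [  0.           0.           1.        ]] [[ 0.25699919 -0.96640965 -0.00195051 -0.62270093]
 [ 0.9247983   0.24651828 -0.28978758  0.03608743]
 [ 0.28053435  0.07267134  0.957089   -0.3803573 ]
 [ 0.          0.          0.          1.        ]]
```

View pics/top0.png

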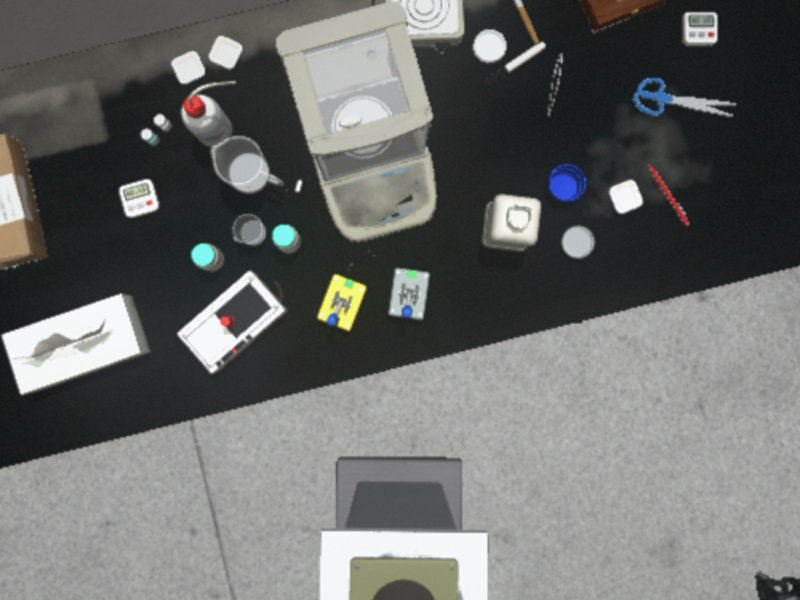

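View pics/scene0.png

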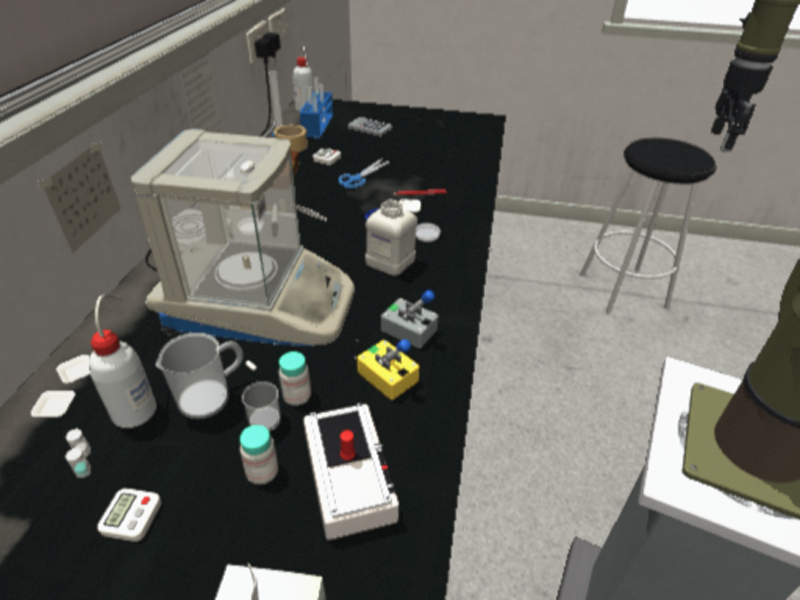

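The top view shows two lever boxes: grey at (409,295) and yellow at (342,302). The grey one fits the isolator_box description; the yellow is the excluded look-alike. Its blue tip is at (407,311), and the green patch at (411,273) lies away from the robot. The lamp is at (231,322) with the red knob at (227,322), the jars at (207,256) and (286,238), and the beaker at (249,230). I'll confirm with an enlarged crop.

Run:
```python
import pickle,cv2,numpy as np
d=pickle.load(open("snap0.pkl","rb"));c=d["top"]["color"][:,:,::-1]
a=c[165:245,110:190];b=c[165:215,200:280]
s=d["scene"]["color"][:,:,::-1]
A=cv2.resize(a,(400,400),interpolation=cv2.INTER_CUBIC);B=cv2.resize(b,(400,250),interpolation=cv2.INTER_CUBIC)
C=cv2.resize(s[180:270,190:310],(400,300),interpolation=cv2.INTER_CUBIC)
im=np.zeros((600,800,3),np.uint8);im[:400,:400]=A;im[:250,400:]=B;im[260:560,400:]=C
cv2.imwrite("pics/crop1.png",im)
```

```text
(no output)
```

View pics/crop1.png

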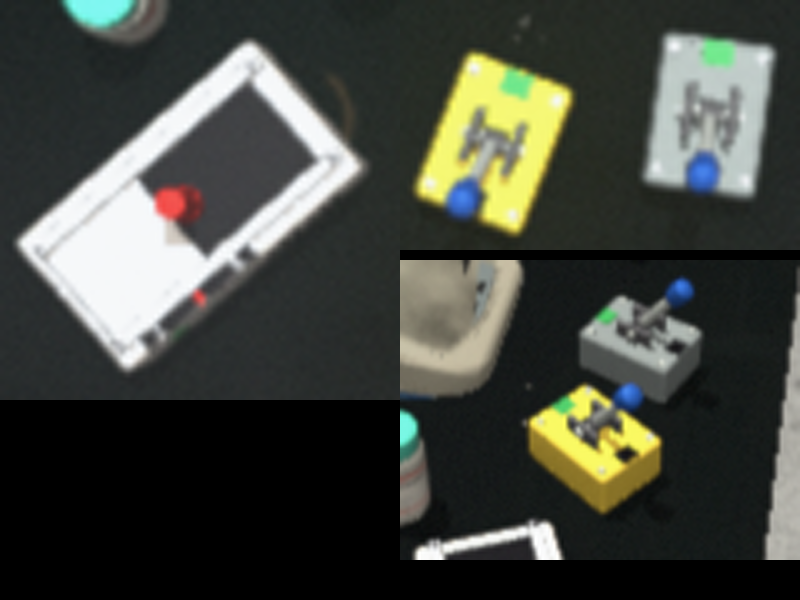

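The crop confirms it. The grey box has the green patch at (718,52) and the blue tip at (702,172) on the opposite, black-patch side. The lamp has its red half mark at (200,298), knob top at (170,203) and housing corners at (20,243), (250,42), (365,165) and (130,370).

```bash
cat > h.py <<'E'
import numpy as np,cv2
def proj(s,P):
    P=np.atleast_2d(P);E=s["extrinsics"];c=P@E[:3,:3].T+E[:3,3];c=c*[1,-1,-1]
    q=c@s["intrinsics"].T;return q[:,:2]/q[:,2:]
def back(s,uv,z):
    E=s["extrinsics"];R=E[:3,:3];o=-R.T@E[:3,3]
    r=np.linalg.inv(s["intrinsics"])@[uv[0],uv[1],1];r=R.T@(r*[1,-1,-1]);return o+r*(z-o[2])/r[2]
E
python3 - <<'E'
import pickle
from h import *
from scipy.optimize import least_squares
from scipy.spatial.transform import Rotation as R
d=pickle.load(open("snap0.pkl","rb"));t=d["top"]
def w(p,yaw,L):
    c,s=np.cos(yaw),np.sin(yaw);L=np.array(L,float);return np.c_[p[0]+c*L[:,0]-s*L[:,1],p[1]+s*L[:,0]+c*L[:,1],L[:,2]]
def fit(L,uv,x0):
    r=least_squares(lambda x:(proj(t,w(x[:2],x[2],L))-uv).ravel(),x0,loss="soft_l1");print(r.x,"deg",np.degrees(r.x[2]),(r.fun.reshape(-1,2)).round(1).tolist());return r.x
A=lambda p:(np.array(p)-.5*4)/5+[110,165]
B=lambda p:(np.array(p)-2)/5+[200,165]
# lamp +x upper-left, +y lower-left
x=fit([[.05,.09,.05],[.05,-.09,.05],[-.05,-.09,.05],[-.05,.09,.05],[0,0,.1],[-.0445,.03,.051]],A([[20,243],[250,42],[365,165],[130,370],[170,203],[200,298]]),[.55,.25,.8])
print("lamp knob",back(t,A([170,203]),.1))
# box: +x = up in image
tp=.065*np.array([-np.sin(.6),0,np.cos(.6)])+[0,0,.048]
b=fit([[.045,.033,.04],[.045,-.033,.04],[-.045,-.033,.04],[-.045,.033,.04],tp],B([[265,33],[375,47],[355,197],[245,183],[302,172]]),[.6,0,0])
sc=d["scene"]
sx=proj(sc,w(x[:2],x[2],[[0,0,.1],[.05,.09,.05],[.05,-.09,.05],[-.05,-.09,.05],[-.05,.09,.05]]))*800/512
sb=proj(sc,w(b[:2],b[2],[tp,[-.045,-.033,.04]]))*800/512
print(sx.round(),sb.round())
print("tip",w(b[:2],b[2],[tp]),"toolR",R.from_rotvec([-3.11349786,-.408433846,.0004]).as_matrix().round(3))
for n,p in dict(jarb=(286,238),jara=(207,256)).items():print(n,back(t,np.array(p)*.64,.083))
E
```

```text
[0.54317765 0.32976167 0.74084388] deg 42.44722756294377 [[-0.7, 0.0], [0.2, -0.8], [-0.2, 0.3], [-0.1, 0.5], [0.4, 0.1], [0.3, -0.3]]
lamp knob [0.54349172 0.33082326 0.1       ]
[ 6.01311104e-01 -2.13159632e-04 -1.19322526e-01] deg -6.836677149719907 [[-0.2, -0.4], [0.1, -0.1], [0.0, 0.2], [-0.3, -0.0], [0.4, 0.3]]
[[347. 435.]
 [326. 523.]
 [303. 416.]
 [367. 402.]
 [401. 504.]] [[429. 296.]
 [439. 314.]]
tip [[0.56487031 0.0041558  0.10164681]] toolR [[ 0.966  0.258 -0.   ]
 [ 0.258 -0.966  0.001]
 [-0.    -0.001 -1.   ]]
jarb [0.69608576 0.22620489 0.083     ]
jara [0.66079394 0.36910487 0.083     ]
```

Emit:
{"op": "move_arm", "data": {
  "series": [
    [[0,0,0.04],[0.025,-0.025,0.01],0],
    [[0,0,0.08],[0.065,-0.065,0.02],0],
    [[0,0,0.12],[0.105,-0.105,0.03],0],
    [[0,0,0.16],[0.145,-0.15,0.03],0],
    [[0,0,0.2],[0.185,-0.19,0.03],0],
    [[0,0,0.24],[0.225,-0.23,0.03],0],
    [[0,0,0.28],[0.265,-0.275,0.03],0],
    [[0,0,0.32],[0.305,-0.315,0.03],0],
    [[0,0,0.36],[0.345,-0.355,0.03],0],
    [[0,0,0.38],[0.385,-0.395,0.03],0]
  ]
}}

```text
time: 1.4
eef_pos: [0.4322, -0.1213, 0.2013]
eef_rot: [3.136, -0.188, 0.0]
force: [1.2, -0.2, 0.3]
width: 0.0002
grasp_force: 0.0
```

Emit:
{"op": "move_arm", "data": {
  "series": [
    [[0,0,0],[0.02,-0.05,0],0],
    [[0,0,0],[0.04,-0.1,0],0],
    [[0,0,0],[0.056,-0.14,0.02],0],
    [[0,0,0],[0.056,-0.141,0.06],0],
    [[0,0,0],[0.056,-0.141,0.1],0],
    [[0,0,0],[0.056,-0.141,0.113],0],
    [[0,0,0],[0.056,-0.141,0.113],0]
  ]
}}

```text
time: 2.28
eef_pos: [0.5034, 0.0102, 0.088]
eef_rot: [3.136, -0.188, -0.002]
force: [0.6, -0.1, 0.6]
width: -0.0002
grasp_force: 0.0
```

Run:
```python
from cell import manip
import cv2
print(manip.read_state()["joints"])
s=manip.snapshot("scene")["color"][:,:,::-1]
cv2.imwrite("pics/s1.png",cv2.resize(s[150:300,180:380],(800,600),interpolation=cv2.INTER_CUBIC))
```

```text
[-0.13368821  0.77694651  0.03580404  2.05054733 -0.08046194  0.31657677
 -1.72191303]
```

View pics/s1.png

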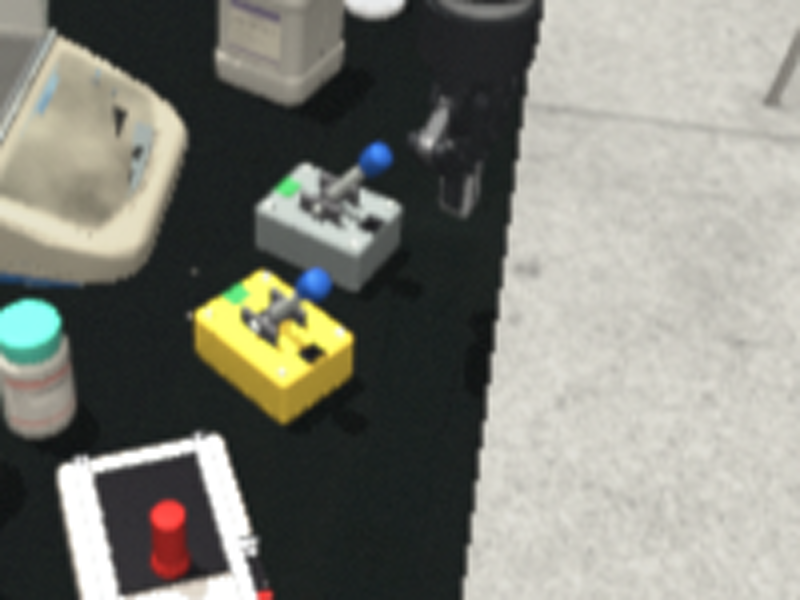

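The fingertips at (460,190) stand behind the blue tip at (375,160), and the way through is clear. Now pushing the lever over.

Emit:
{"op": "move_arm", "data": {
  "series": [
    [[0,0,0],[0.02,0,0],0],
    [[0,0,0],[0.035,0,0],0],
    [[0,0,0],[0.05,0,0],0],
    [[0,0,0],[0.065,0,0],0],
    [[0,0,0],[0.08,0,0],0],
    [[0,0,0],[0.095,0,0],0],
    [[0,0,0],[0.105,0,0],0],
    [[0,0,0],[0.105,0,0],0],
    [[0,0,0],[0.105,0,0],0]
  ]
}}

```text
time: 3.45
eef_pos: [0.6073, -0.0021, 0.0886]
eef_rot: [3.136, -0.187, -0.001]
force: [-0.2, 0.8, 0.1]
width: -0.0004
grasp_force: 0.0
```

Run:
```python
from cell import manip
import cv2
s=manip.snapshot("scene")["color"][:,:,::-1]
cv2.imwrite("pics/s2.png",cv2.resize(s[150:300,180:380],(800,600),interpolation=cv2.INTER_CUBIC))
```

```text
(no output)
```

View pics/s2.png

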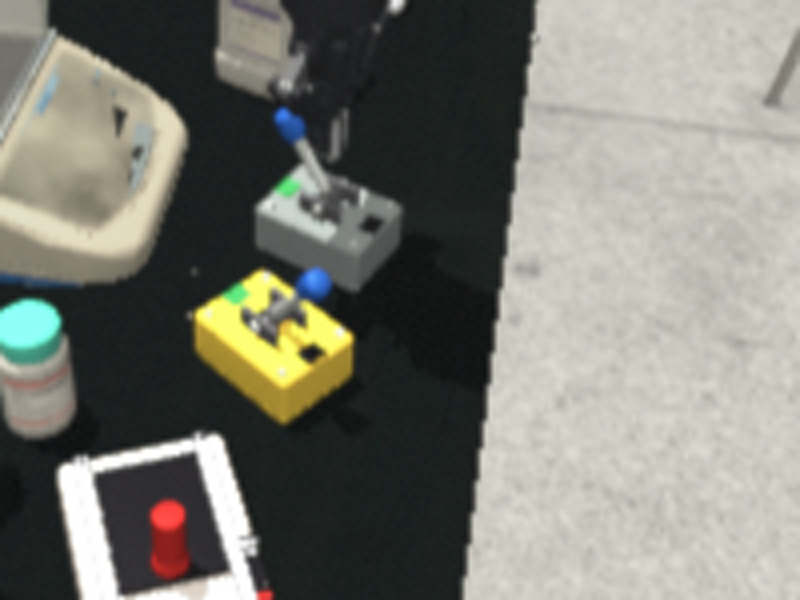

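The lever now leans towards the green patch, with the tip at (290,125). Backing off, rising, and swinging over to the knob with the fingers closing along the slide direction.

Emit:
{"op": "move_arm", "data": {
  "series": [
    [[0,0,0],[-0.025,0,0],0],
    [[0,0,0],[-0.03,0,-0.05],0],
    [[0,0,-0.05],[-0.03,-0.01,-0.1],0],
    [[0,0,-0.2],[-0.04,-0.055,-0.13],0.6],
    [[0,0,-0.35],[-0.055,-0.11,-0.13],0.6],
    [[0,0,-0.5],[-0.07,-0.165,-0.13],0.6],
    [[0,0,-0.65],[-0.085,-0.22,-0.13],0.6],
    [[0,0,-0.8],[-0.1,-0.27,-0.13],0.6],
    [[0,0,-0.86],[-0.103,-0.31,-0.13],0.6],
    [[0,0,-0.86],[-0.103,-0.322,-0.13],0.6]
  ]
}}

```text
time: 4.75
eef_pos: [0.5422, 0.3333, 0.218]
eef_rot: [-2.924, -1.143, 0.001]
force: [0.8, -0.7, 0.0]
width: 0.051
grasp_force: 0.0
```

Run:
```python
from cell import manip
from h import *
from scipy.spatial.transform import Rotation as R
s=manip.snapshot("wrist");st=manip.read_state();print(st["eef_pos"],st["width"],st["joints"])
M=R.from_rotvec(st["eef_rot"]).as_matrix();print(M.round(3))
im=s["color"][:,:,::-1].copy()
hsv=cv2.cvtColor(im,cv2.COLOR_BGR2HSV)
m=((hsv[...,0]<8)|(hsv[...,0]>172))&(hsv[...,1]>150)&(hsv[...,2]>60)
n,l,q,c=cv2.connectedComponentsWithStats(m.astype(np.uint8))
for i in range(1,n):
    if q[i,4]>20:print(q[i],c[i])
for P in ([.5432,.3298,.1],[.5432,.3298,.066]):print(proj(s,P))
cv2.imwrite("pics/w2.png",cv2.resize(im,(800,600)))
```

```text
[0.54284677 0.33317836 0.21799434] 0.05078149950206578 [-0.54601035  0.71781463 -0.13975571  1.54323558  0.11605369  0.88810605
 -1.55163935]
[[ 0.736  0.677 -0.001]
 [ 0.677 -0.736  0.002]
 [ 0.001 -0.002 -1.   ]]
[255 161  22  31 561] [265.50802139 176.00178253]
[235 207   6   6  31] [237.41935484 209.4516129 ]
[[265.24214297 185.61989314]]
[[264.85271477 176.25181613]]
```

View pics/w2.png

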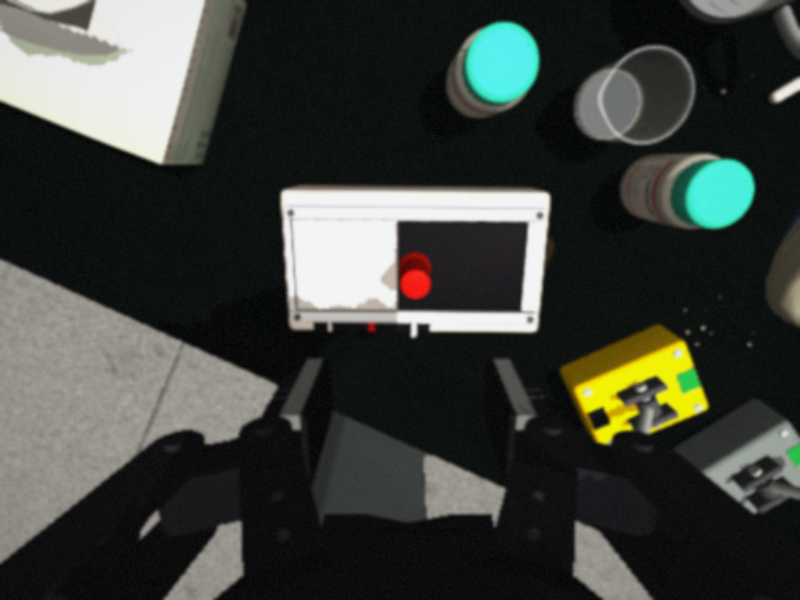

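The red knob top is at (415,285), and the red mark and white pointer can be seen along the near edge. The fingers straddle the knob column, and the jars are clear. Lowering part way to check the settled pose.

Emit:
{"op": "move_arm", "data": {
  "series": [
    [[0,0,0],[0,0,0.04],0.6],
    [[0,0,0],[0,0,0.08],0.6],
    [[0,0,0],[0,0,0.1],0.6],
    [[0,0,0],[0,0,0.1],0.6],
    [[0,0,0],[0,0,0.1],0.6]
  ]
}}

```text
time: 5.42
eef_pos: [0.5449, 0.329, 0.1193]
eef_rot: [2.929, 1.135, 0.002]
force: [0.7, -0.7, 0.7]
width: 0.0509
grasp_force: 0.0
```

Emit:
{"op": "move_arm", "data": {
  "series": [
    [[0,0,0],[0,-0.0015,0.02],0.6],
    [[0,0,0],[0,-0.0015,0.04],0.6],
    [[0,0,0],[0,-0.0015,0.053],0.6],
    [[0,0,0],[0,-0.0015,0.053],0.6],
    [[0,0,0],[0,-0.0015,0.053],0],
    [[0,0,0],[0,-0.0015,0.053],0],
    [[0,0,0],[0,-0.0015,0.053],0],
    [[0,0,0],[0,-0.0015,0.053],0],
    [[0,0,0],[0,-0.0015,0.053],0]
  ],
  "squeeze": 50
}}

```text
time: 6.55
eef_pos: [0.5442, 0.3305, 0.0661]
eef_rot: [2.928, 1.136, 0.003]
force: [2.5, -2.7, 6.3]
width: 0.0169
grasp_force: 49.1
```

Gripped at 16.9 mm with 49 N. Pulling slowly to half travel.

Emit:
{"op": "move_arm", "data": {
  "series": [
    [[0,0,0],[0,-0.005,0],0],
    [[0,0,0],[0,-0.01,0],0],
    [[0,0,0],[0,-0.015,0],0],
    [[0,0,0],[0,-0.02,0],0],
    [[0,0,0],[0,-0.025,0],0],
    [[0,0,0],[0,-0.029,0],0],
    [[0,0,0],[0,-0.029,0],0],
    [[0,0,0],[0,-0.029,0],0],
    [[0,0,0],[0,-0.029,0],0]
  ],
  "squeeze": 50
}}

```text
time: 7.68
eef_pos: [0.5257, 0.3509, 0.0661]
eef_rot: [2.927, 1.134, 0.005]
force: [4.3, -3.5, 6.2]
width: 0.0165
grasp_force: 49.1
```

Run:
```python
from cell import manip
import cv2,numpy as np
from h import *
st=manip.read_state();print(st["eef_pos"],st["width"],st["grasp_force"],st["force"])
p=np.array([.54318,.32976]);u=np.array([-.675,.738]);x=np.array([.738,.675]);print("slide est",(st["eef_pos"][:2]-p)@u)
t=manip.snapshot("top");s=manip.snapshot("scene")
for n,v in(("half",.03),("shut",0),("open",.06)):print(n,((proj(s,np.r_[p+u*v-.0445*x,.051])[0]-[190,190])*6.667).round(),((proj(t,np.r_[p+u*v-.0445*x,.051])[0]-[110,165])*5).round())
im=np.zeros((600,800,3),np.uint8)
im[:600,:400]=cv2.resize(s["color"][240:330,190:250,::-1],(400,600),interpolation=cv2.INTER_CUBIC)
im[:400,400:]=cv2.resize(t["color"][165:245,110:190,::-1],(400,400),interpolation=cv2.INTER_CUBIC)
im[400:,400:700]=cv2.resize(s["color"][170:230,230:320,::-1],(300,200))
cv2.imwrite("pics/f.png",im)
print(((proj(s,np.r_[p+u*.03-.0445*x,.051])[0]-[190,240])*6.667).round())
```

```text
[0.52568431 0.35091544 0.06610085] 0.01650489481727445 49.07430116079922 [ 4.28081068 -3.51139132  6.23754832]
slide est 0.02742230491522874
half [374. 725.] [199. 295.]
shut [350. 651.] [239. 260.]
open [399. 803.] [160. 329.]
[374. 392.]
```

View pics/f.png

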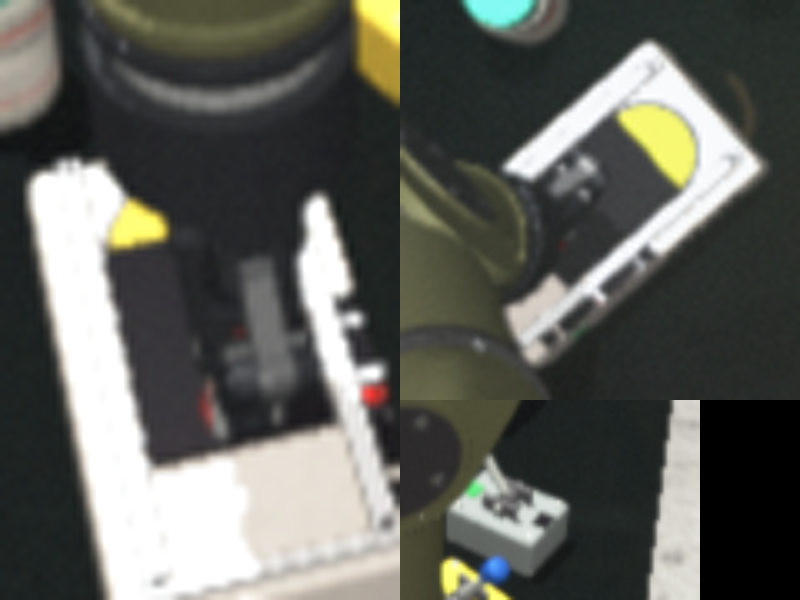

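The lever is on. The pointer at (600,295) in the top crop covers the red mark's place, and the plate edge crosses the yellow window from (618,118) to (683,187). I'll measure that edge for a second reading.

Run:
```python
from cell import manip
from h import *
import pickle
from scipy.spatial import ConvexHull
p=np.array([.54318,.32976]);u=np.array([-.675,.738]);x=np.array([.738,.675])
t=manip.snapshot("top");h=cv2.cvtColor(t["color"],cv2.COLOR_RGB2HSV)[165:245,110:190].astype(int)
m=(abs(h[...,0]-30)<8)&(h[...,1]>90)&(h[...,2]>100)
uv=np.argwhere(m)[:,::-1]+[110,165]
W=np.array([back(t,q,.053)[:2] for q in uv])-p
Y=W@u;X=W@x;print(len(uv),"y range",Y.min(),Y.max(),"x",X.min(),X.max(),"area mm2",len(uv)*(1.38/483.6*1e3)**2, "half=1231")
for lo in(-.02,-.01,0,.01):
    k=abs(X-lo)<.005;print(lo,"edge slide est",Y[k].max()+.075+.0015)
# pointer: white profile along scale strip, then & now
o=pickle.load(open("snap0.pkl","rb"))["top"]
for s in(o,t):
    g=cv2.cvtColor(s["color"],cv2.COLOR_RGB2GRAY).astype(np.float32)
    L=np.arange(-.01,.07,.003);q=proj(s,np.array([np.r_[p+u*v-.0445*x,.053] for v in L])).astype(np.float32)
    print([(round(float(v)*1e3),int(a)) for v,a in zip(L,cv2.remap(g,q[:,:1],q[:,1:],1).ravel())])
```

```text
152 y range -0.07157242904254989 -0.04330538186758733 x -0.025897993412966887 0.02779483666357947 area mm2 1237.7392878473481 half=1231
-0.02 edge slide est 0.032416339251697374
-0.01 edge slide est 0.033194618132412666
0 edge slide est 0.03154782280122212
0.01 edge slide est 0.0323262151276069
[(-10, 162), (-7, 93), (-4, 84), (-1, 143), (2, 182), (5, 133), (8, 84), (11, 74), (14, 69), (17, 68), (20, 67), (23, 69), (26, 76), (29, 113), (32, 116), (35, 90), (38, 75), (41, 71), (44, 69), (47, 69), (50, 68), (53, 66), (56, 71), (59, 124), (62, 146), (65, 104), (68, 78)]
[(-10, 165), (-7, 95), (-4, 84), (-1, 138), (2, 144), (5, 98), (8, 81), (11, 73), (14, 67), (17, 66), (20, 65), (23, 67), (26, 87), (29, 190), (32, 180), (35, 104), (38, 72), (41, 60), (44, 54), (47, 54), (50, 53), (53, 50), (56, 55), (59, 97), (62, 114), (65, 79), (68, 63)]
```

All three cues agree on half travel: the pointer peak is on the red mark, and the window area is exactly half. A short hold, then hand in.

Emit:
{"op": "move_arm", "data": {
  "series": [
    [[0,0,0],[0,0,0],0],
    [[0,0,0],[0,0,0],0],
    [[0,0,0],[0,0,0],0],
    [[0,0,0],[0,0,0],0],
    [[0,0,0],[0,0,0],0],
    [[0,0,0],[0,0,0],0]
  ]
}}

```text
time: 8.57
eef_pos: [0.5257, 0.3509, 0.0661]
eef_rot: [2.927, 1.134, 0.005]
force: [3.9, -4.1, 5.4]
width: 0.0168
grasp_force: 49.1
```

```bash
python3 -c "
from cell import manip
s=manip.read_state();print(s['eef_pos'],s['grasp_force'],s['width'])
print(manip.close_job())"
```

```text
[0.52568837 0.35087379 0.06610783] 49.07316193213774 0.016766186164016636
the job is handed in; nothing more can be done
None
```

I flipped the isolator lever on and then pulled the shutter to about 30 mm (half travel), where the gripper still holds the knob at 49 N; the job is handed in, but no verdict came back.

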